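# Find the tin that rattles and hold it out

## Task

One of the three identical sealed tins on the bench mat has a loose bearing ball in it. Pick the tins up one at a time, shake each lengthways in the air, and set a silent one back down flat where it stood; make sure of the one that rattles by letting its ball run from end to end and back at least twice in the air, then hold it out level and still about 15 cm above the middle of the flat steel plate at the far side of the bench, and finish still holding it there. You need not try the tins that are left once you have found it; leave the hammer, the oil can and the chisel alone.

Things in the scene. Friction and masses are not known exactly. Their poses are not given: they have to be found in the camera images.
- tin_a_mid (a point): one of three identical sealed plain steel tins, 120 mm long (its x), 56 mm wide (y), 50 mm tall (z), 0.2 to 0.5 kg, lid up, flat on the bench. This point: its centre, 25 mm above its underside. Any of the three may be the one that rattles; the weight does not tell. The silent ones are packed solid.
- tin_b_mid (a point): one of three identical sealed plain steel tins, 120 mm long (its x), 56 mm wide (y), 50 mm tall (z), 0.2 to 0.5 kg, lid up, flat on the bench. This point: its centre, 25 mm above its underside. Of the three, the rattling one (any) holds a 90 g steel ball, 28 mm diameter, that rolls up to 40 mm either way from the middle along x and 8 mm along y.
- tin_c_mid (a point): one of three identical sealed plain steel tins, 120 mm long (its x), 56 mm wide (y), 50 mm tall (z), 0.2 to 0.5 kg, lid up, flat on the bench. This point: its centre, 25 mm above its underside. Whichever tin holds the ball: tipped 15 degrees about y it rolls to the low end in half a second; end to end, the moment about y shifts by 0.07 N m.
- plate_top (a point): centre of the upper face of the dark steel hand-over plate, 100 mm (x) by 140 mm (y), 6 mm thick, fixed flat on the bench beyond the tins; its top is 6 mm above the bench
- hammer: loose hammer, 260 mm long, lying on the bench to the robot's right of the tins; leave it alone. Origin at the underside of its middle
- oiler: loose grey oil can, 60 mm diameter, 150 mm tall, standing on the bench at the far left; leave it alone. Origin at the centre of its underside
- chisel: loose cold chisel, 170 mm long, 18 mm thick, lying on the bench at the far right; leave it alone. Origin on its underside, 50 mm from its thick end
Not all that is in view belongs to the job. Of the things that look like the part that bears plate_top, the middle-sized one is meant.

How it is judged:
By the outcome, as a careful person would: the job done as asked, in the order asked, and still so for the second after the job is handed in, while the arm keeps its last pose, push and grip.
It also fails if it takes over 72 s, if anything falls off the work surface, if the arm or the gripper's body presses on something with over 40 N, if the wrist force passes 120 N, or if a joint passes its speed limit or range.

## Robot

A 6-joint arm with a two-finger parallel gripper is mounted at the origin on the work surface. World frame = base frame: x ahead of the robot, y to its left, z up, the work surface at z = 0. Lengths are in m, angles in rad, forces in N, time in s.
With the tool pointing down it reaches from about 0.15 to 0.775 m from the base axis. Payload 6.1 kg.
Tool frame: the origin (TCP) lies at the very end of the fingers, on their centre line; the grasp point (between the pads) lies 19 mm behind it (bot.grip_point_offset is the distance from the TCP to the grasp point, in m); z points along the fingers, y is the line along which they close (so a half turn about z gives the same grasp; the last joint's range is limited). The gripper opens to 85 mm and grips with 20 to 120 N. Pads are 22 mm wide; open, the fingers measure 114 mm over their backs; the gripper's body (76 mm by 85 mm) begins 54 mm behind the grasp point. The pads swing forward as they close: fully open they stand 13 mm farther back than shut.
Start: joints at [1.146, 0.126, -0.04, 1.405, 0, 1.571], TCP at [0.216, 0.478, 0.231] pointing down, gripper open.
Joint ranges: [-2.72, 2.72], [-0.95, 1.95], [-1.27, 1.35], [-1.78, 2.02], [-1.46, 1.47], [-3.14, 3.14]. Speed limits (rad/s): [2.39, 2.39, 3.01, 3.14, 3.14, 3.14].

## Interface

Orientations are given as a unit quaternion [w, x, y, z].
In Python, from plant import read_state, cams, bot, models gives the robot as it stands.
- The arm moves only by the tool apply_moves, never from a script. Its argument "moves" is a list of rows, each a list of 7 numbers: the shift along the tool's x, y, z in mm, then the turn, a rotation vector about the tool's x, y, z in rad, then the closure, from -1 (fully open) to 1 (shut), so that 0 is half open. In form: [[x, y, z, rx, ry, rz, gripper], ...]. A call has 1 to 12 rows; each row shifts and turns the commanded pose from where the row before left it, along the tool's axes as they then stand; what a row does not reach is not made up. A row lasts 1/10 s, in which the tool goes at most 50 mm and 8.59 degrees, less where a joint would pass 70% of its speed; a pose out of reach is approached as far as the arm can. A call is refused whole if a number of a shift passes 50 or a number of a turn 0.15, either way. A call with a gripper value outside its range is refused whole. The fingers move at their own pace and stop on an object; "newtons" is the grip in N (left out, the last holds). Time passes only in rows, so rows that do not move let the fingers close. It gives the time, the measured TCP pose, the force, the opening and the grip force at its end, in the units of the state.
- read_state(): the state, without advancing time (a new reading comes with each control period).
- cams.get_image(name): name is "scene" or "top"; returns a dict with "pixels" (480x640x3 uint8, red, green, blue), "fx", "fy", "cx", "cy" (pixels), "dist_coeffs" ([k1, k2, p1, p2, k3] as OpenCV has them; the pictures are not rectified), "origin" and "rotation" of the camera in the world. Camera axes: x right, y down, z forward; pixel columns grow to the right and rows downward; lengths in m; the calibration is good to about 2 mm. A picture is of the moment at which its call begins. There is no depth.
- bot.finish_job(): hands the job in; it is judged then, once.
Trained networks look in the newest picture that a camera, given by its name, has taken for a name from the list of things; names that differ only in an ending like _2 or _b are one class to them, and where a whole thing is asked for, a point or a joint stands for the part that bears it (a point fixed in the world has none). Each returns a list of dicts, best first, with "p" (0 to 1); they miss things now and then, are a little off and sometimes report something else, mostly with a low value. They report only what shows in the picture. A call takes as long as a camera call. They do not tell look-alikes from the thing itself.
- models.find_in(name, camera): "point" ([x, y, z] in m, in the coordinates of the camera as it stood for that picture, good to about 4 mm: the middle of the surface that is visible of it).
The state is a dict: "clock": time; "qpos": joint angles; "dq": joint speeds; "joint_efforts": joint torques, N m; "position": TCP position; "eef_rot": TCP orientation; "force": force on the tool from outside, world axes, zero at the start; "ft_torque": the same for the moment, N m; "opening": finger opening in m; "gripper_force": force on a finger pad.
Only numpy, scipy, OpenCV 4.12 (cv2) and the standard library are available. Lean on these libraries where they do the work, as an engineer would, in place of code of your own. Each camera call takes 0.05 s, during which the arm holds its last target. There are 200 camera calls.

## Working session

There is one attempt and no reset: what is moved stays moved. The work goes in short steps, Python scripts to look and compute and a tool call to move; the robot and the scene stay as the last step left them, time stands still between calls to the robot, and variables do not carry over. Pictures are saved under pics/ and viewed, at most 10 in all, crops included, and the job is handed in when it is done.

Besides the shell and the picture viewer there is one more tool, called after "Emit:" by a JSON object that holds its "method" and its "body", one argument or row to a line. apply_moves: Moves the arm, as the interface text tells. Its arguments: {"type":"object","properties":{"moves":{"type":"array","items":{"type":"array","items":{"type":"number"}}},"newtons":{"type":"number"}},"required":["moves"]}

```bash
mkdir -p pics; cat > h.py <<'E'
from plant import read_state,cams,bot,models
import numpy as np,cv2
def cam(n):
    return cams.get_image(n)
def K(c): return np.array([[c['fx'],0,c['cx']],[0,c['fy'],c['cy']],[0,0,1]],float),np.array(c['dist_coeffs'],float)
def R(c): return np.array(c['rotation']).reshape(3,3)
def proj(c,P):
    k,d=K(c); P=np.atleast_2d(P); q=(P-c['origin'])@R(c)
    return cv2.projectPoints(q,np.zeros(3),np.zeros(3),k,d)[0].reshape(-1,2)
def ray(c,px,z):
    k,d=K(c); u=cv2.undistortPoints(np.array(px,float).reshape(-1,1,2),k,d).reshape(-1,2)
    r=np.c_[u,np.ones(len(u))]@R(c).T; o=np.array(c['origin']); return o+r*((z-o[2])/r[:,2:])
def find(c,n,cn):
    return [(round(x['p'],2),(np.array(c['origin'])+R(c)@np.array(x['point'])).round(3)) for x in models.find_in(n,cn)]
E
python3 - <<'E'
from h import *
ims=[]
for cn in ['top','scene']:
    c=cam(cn); cv2.imwrite(f'pics/{cn}0.png',c['pixels'][:,:,::-1]); print(cn,np.array(c['origin']).round(3),R(c).round(2).tolist())
    for n in ['tin_a_mid','plate_top','hammer','oiler','chisel']:
        for p,P in find(c,n,cn): print(n,p,P,proj(c,P).round().tolist())
s=read_state(); print(s['clock'],s['position'],s['eef_rot'],s['force'],s['ft_torque'])
E
```

```text
Traceback (most recent call last):
  File "h.py", line 6, in R
    def R(c): return np.array(c['rotation']).reshape(3,3)
                     ~~~~~~~~~~~~~~~~~~~~~~~~~~~~~~~^^^^^
ValueError: cannot reshape array of size 4 into shape (3,3)
```

View pics/top0.png

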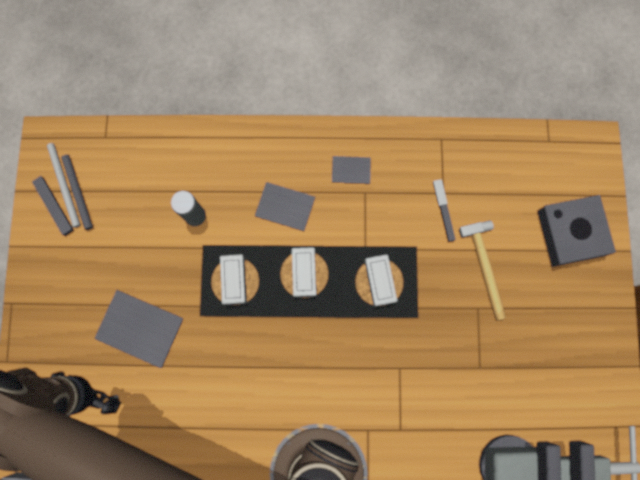

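The top picture shows the tins at (232,279), (303,273) and (381,280) on a black mat. There are three dark plates that could be taken for the target: small (351,170), middle (285,207) and large (139,328). I choose the middle one, at (285,207).

```bash
sed -i "s/^def R(c).*/from scipy.spatial.transform import Rotation as Ro\ndef R(c): return Ro.from_quat(np.array(c['rotation'])[[1,2,3,0]]).as_matrix()/" h.py
python3 - <<'E'
from h import *
for cn in ['top','scene']:
    c=cam(cn); im=c['pixels'][:,:,::-1]; cv2.imwrite(f'pics/{cn}1.png',im); print(cn,np.array(c['origin']).round(3),R(c).round(2).tolist())
    if cn=='top':
        cv2.imwrite('pics/crop1.png',cv2.resize(im[140:330,190:430],None,fx=3.3,fy=3.1,interpolation=cv2.INTER_CUBIC)[:600])
        g=cv2.cvtColor(im,cv2.COLOR_BGR2GRAY)
        m=(g>140)&(im.max(2).astype(int)-im.min(2)<40)
        m[:240]=0;m[320:]=0;m[:,:200]=0;m[:,420:]=0
        for ct in cv2.findContours(m.astype(np.uint8),0,1)[0]:
            if cv2.contourArea(ct)<100: continue
            b=cv2.boxPoints(cv2.minAreaRect(ct)); W=ray(c,b,.05)[:,:2]
            r=cv2.minAreaRect((W*1000).astype(np.float32)); print('tin',b.mean(0),r)
        for (x0,x1,y0,y1) in [(245,325,175,240),(320,380,150,190),(85,190,285,370)]:
            m=np.zeros(g.shape,np.uint8); m[y0:y1,x0:x1]=(im.max(2).astype(int)-im.min(2)<40)[y0:y1,x0:x1]
            ct=max(cv2.findContours(m,0,1)[0],key=cv2.contourArea); W=ray(c,ct.reshape(-1,2),.006)[:,:2]
            print('plate',cv2.minAreaRect((W*1000).astype(np.float32)))
    for n in ['tin_a_mid','plate_top','hammer','oiler','chisel']:
        for p,P in find(c,n,cn): print(n,p,P,proj(c,P).round().tolist())
s=read_state(); print(s['clock'],s['position'],s['eef_rot'],s['force'],s['ft_torque'],s['opening'])
E
```

```text
top [ 0.315 -0.002  1.483] [[0.01, -0.98, 0.18], [-1.0, -0.01, -0.0], [0.01, -0.18, -0.98]]
tin [381.0193  279.59613] ((485.4430847167969, -155.4515380859375), (122.45631408691406, 58.92010498046875), 10.963584899902344)
tin [232.01141 278.89966] ((483.9005432128906, 222.87771606445312), (123.68733215332031, 59.48822021484375), 3.391087770462036)
tin [303.42023 271.404  ] ((504.6977233886719, 41.91754913330078), (122.33749389648438, 59.47688674926758), 3.412198305130005)
plate ((686.1084594726562, 95.77400970458984), (137.59205627441406, 98.61680603027344), 73.48844146728516)
plate ((789.227294921875, -81.25252532958984), (100.89734649658203, 72.5218276977539), 87.76264190673828)
plate ((357.21441650390625, 470.53857421875), (195.07455444335938, 138.80628967285156), 68.23857116699219)
tin_a_mid 0.95 [0.504 0.04  0.05 ] [[304.0, 272.0]]
plate_top 0.82 [0.686 0.096 0.002] [[285.0, 206.0]]
plate_top 0.77 [0.356 0.474 0.006] [[137.0, 329.0]]
plate_top 0.58 [ 0.789 -0.081  0.004] [[351.0, 170.0]]
hammer 0.69 [ 0.542 -0.435  0.025] [[486.0, 260.0]]
hammer 0.29 [0.646 0.327 0.143] [[186.0, 
[... 219 characters left out ...]
57, 0.56], [-0.02, -0.71, -0.7]]
tin_a_mid 0.59 [0.514 0.019 0.048] [[312.0, 223.0]]
tin_a_mid 0.32 [ 0.681 -0.331  0.01 ] [[276.0, 348.0]]
plate_top 0.94 [ 0.791 -0.087  0.006] [[373.0, 303.0]]
plate_top 0.74 [0.684 0.088 0.008] [[375.0, 244.0]]
plate_top 0.59 [0.361 0.464 0.009] [[356.0, 146.0]]
hammer 0.96 [ 0.57  -0.434  0.026] [[208.0, 350.0]]
oiler 0.71 [0.669 0.31  0.095] [[412.0, 178.0]]
oiler 0.33 [0.517 0.021 0.049] [[313.0, 223.0]]
chisel 0.71 [ 0.682 -0.335  0.012] [[275.0, 349.0]]
0.65 [0.21634382 0.47831127 0.23130158] [-4.85379703e-06  2.10787079e-01  9.77531998e-01 -4.39788545e-06] [-0.14024674 -0.11065505 -0.10997195] [ 0.00233932  0.01913874 -0.03349363] 0.08543312902728685
```

View pics/crop1.png

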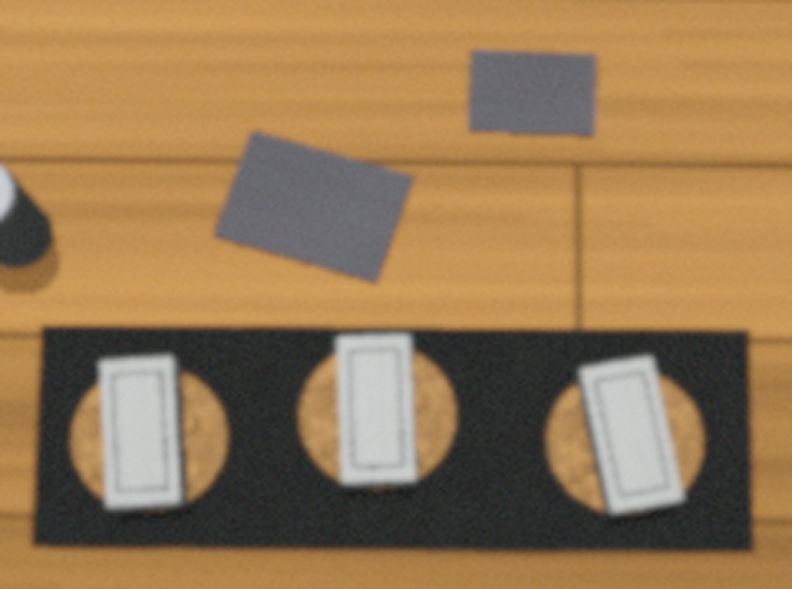

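View pics/scene1.png

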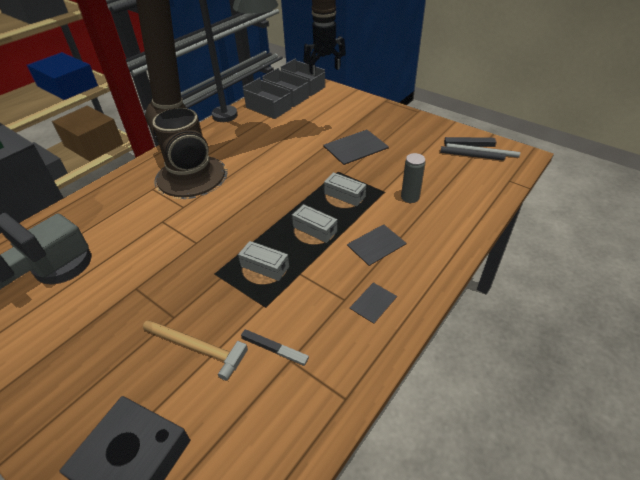

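The middle plate measures 137×98 mm at (0.686, 0.096), which confirms the choice. The small one is 101×73 and the large one 195×139. The tin centres are (0.484, 0.223, yaw 3.4°), (0.505, 0.042, 3.4°) and (0.485, −0.155, 11°). I'll start with the left tin.

Emit:
{"method": "apply_moves", "body": {
  "moves": [
    [-35, -12, 8, 0, 0, 0, -1],
    [-35, -12, 8, 0, 0, 0, -1],
    [-35, -12, 8, 0, 0, 0, -1],
    [-35, -12, 8, 0, 0, 0, -1],
    [-35, -12, 8, 0, 0, 0, -1],
    [-35, -12, 8, 0, 0, 0, -1],
    [-35, -12, 8, 0, 0, 0, -1],
    [-35, -12, 8, 0, 0, 0, -1],
    [-35, -12, 8, 0, 0, 0, -1],
    [-35, -12, 8, 0, 0, 0, -1]
  ],
  "newtons": 60
}}

```text
clock: 1.65
position: [0.4868, 0.2236, 0.1511]
eef_rot: [0.0, 0.211, 0.978, 0.0]
force: [-0.2, 1.0, -0.9]
opening: 0.0851
gripper_force: 0.0
```

```bash
cat >> h.py <<'E'
def to(x,y,z,yaw,n=0):
    s=read_state(); r=Ro.from_quat(np.array(s['eef_rot'])[[1,2,3,0]])
    a=np.radians(yaw); best=None
    for k in (a,a+np.pi):
        t=Ro.from_matrix(np.array([[np.cos(k),np.sin(k),0],[np.sin(k),-np.cos(k),0],[0,0,-1]]))
        v=(r.inv()*t).as_rotvec()
        if best is None or np.linalg.norm(v)<np.linalg.norm(best[0]): best=(v,t)
    d=np.array([x,y,z])-s['position']
    print('t',round(s['clock'],2),'pos',np.round(s['position'],4),'turn',best[0].round(3),'shift_now',(r.inv().apply(d)*1000).round(1),'shift_after_turn',(best[1].inv().apply(d)*1000).round(1),'q6',np.round(s['qpos'],2))
def meas(n=8):
    F=[];T=[]
    for i in range(n):
        cams.get_image('top'); s=read_state(); F.append(s['force']); T.append(s['ft_torque'])
    r=Ro.from_quat(np.array(s['eef_rot'])[[1,2,3,0]])
    T=np.array(T)
    print('t',round(s['clock'],2),'F',np.mean(F,0).round(2),'Ttool',r.inv().apply(T.mean(0)).round(4),'std',T.std(0).round(4),'open',round(s['opening'],4),'tilt',np.degrees(r.as_matrix()[:,0][2]).round(2),'Ty all',r.inv().apply(T)[:,1].round(3))
E
python3 -c "
from h import *
to(.484,.223,.15,3.4)"
```

```text
t 1.65 pos [0.4868 0.2236 0.1511] turn [ 0.     0.    -0.484] shift_now [ 2.3 -1.7  1.1] shift_after_turn [ 2.8 -0.4  1.1] q6 [ 0.43  0.16 -0.18  1.23  0.    0.86]
```

Emit:
{"method": "apply_moves", "body": {
  "moves": [
    [0, 0, 0, 0, 0, -0.121, -1],
    [0, 0, 0, 0, 0, -0.121, -1],
    [0, 0, 0, 0, 0, -0.121, -1],
    [0, 0, 0, 0, 0, -0.121, -1],
    [3, 0, 30, 0, 0, 0, -1],
    [0, 0, 30, 0, 0, 0, -1],
    [0, 0, 30, 0, 0, 0, -1],
    [0, 0, 30, 0, 0, 0, -1],
    [0, 0, 15, 0, 0, 0, -1],
    [0, 0, 5, 0, 0, 0, -1],
    [0, 0, 0, 0, 0, 0, -1]
  ]
}}

```text
clock: 2.75
position: [0.4825, 0.2244, 0.0109]
eef_rot: [-0.001, -0.03, 1.0, -0.0]
force: [0.1, 0.5, -0.1]
opening: 0.0855
gripper_force: 0.0
```

```bash
python3 -c "
from h import *
to(.484,.223,.011,3.4)
c=cam('scene'); im=c['pixels'][:,:,::-1]; cv2.imwrite('pics/g1.png',cv2.resize(im[100:300,200:460],None,fx=3,fy=3,interpolation=cv2.INTER_CUBIC))"
```

```text
t 2.75 pos [0.4825 0.2244 0.0109] turn [-0.    -0.001 -0.   ] shift_now [-1.4 -1.5 -0.1] shift_after_turn [-1.4 -1.5 -0.1] q6 [ 0.44  0.23 -0.41  0.93 -0.    0.38]
```

View pics/g1.png

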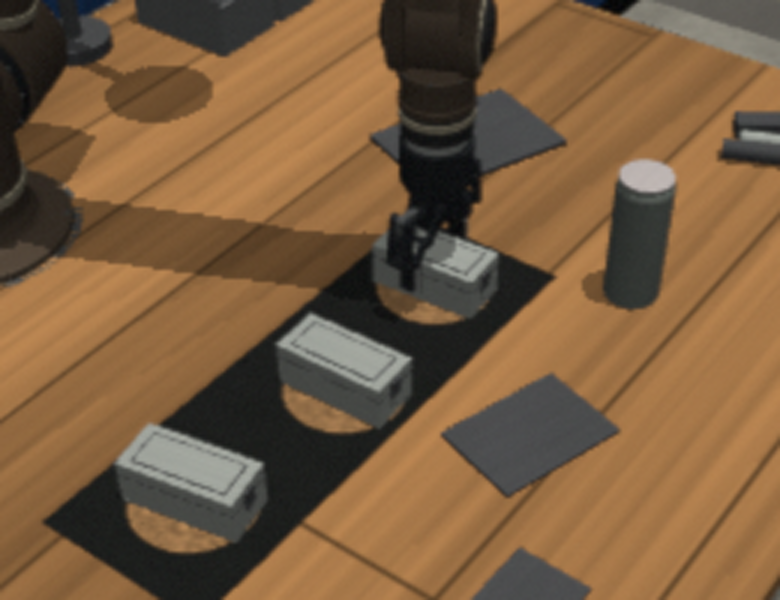

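The fingers straddle the left tin cleanly, at about (435,265) in the crop. I'll close and lift.

Emit:
{"method": "apply_moves", "body": {
  "moves": [
    [-1.5, -1.5, 0, 0, 0, 0, 1],
    [0, 0, 0, 0, 0, 0, 1],
    [0, 0, 0, 0, 0, 0, 1],
    [0, 0, 0, 0, 0, 0, 1],
    [0, 0, 0, 0, 0, 0, 1],
    [0, 0, 0, 0, 0, 0, 1],
    [0, 0, 0, 0, 0, 0, 1]
  ]
}}

```text
clock: 3.5
position: [0.4855, 0.2233, 0.0127]
eef_rot: [0.001, -0.03, 1.0, 0.0]
force: [-1.0, -1.0, 5.6]
opening: 0.0556
gripper_force: 65.1
```

```bash
python3 -c "
from h import *
to(.484,.223,.011,3.4); s=read_state(); print(s['opening'],s['gripper_force'],s['force'])"
```

```text
t 3.5 pos [0.4855 0.2233 0.0127] turn [ 0.     0.003 -0.   ] shift_now [ 1.5 -0.2  1.7] shift_after_turn [ 1.5 -0.2  1.7] q6 [ 0.43  0.23 -0.4   0.93 -0.    0.37]
0.055639982213431735 65.13960063457489 [-0.95736786 -1.04321115  5.58588113]
```

Emit:
{"method": "apply_moves", "body": {
  "moves": [
    [0, 0, -10, 0, 0, 0, 1],
    [0, 0, -25, 0, 0, 0, 1],
    [0, 0, -35, 0, 0, 0, 1],
    [0, 0, -35, 0, 0, 0, 1],
    [0, 0, -30, 0, 0, 0, 1],
    [0, 0, -15, 0, 0, 0, 1],
    [0, 0, 0, 0, 0, 0, 1]
  ]
}}

```text
clock: 4.2
position: [0.4854, 0.2237, 0.1641]
eef_rot: [0.002, -0.03, 1.0, 0.001]
force: [0.2, 0.8, -4.2]
opening: 0.0553
gripper_force: 64.7
```

Emit:
{"method": "apply_moves", "body": {
  "moves": [
    [0, 0, 0, 0, 0.12, 0, 1],
    [0, 0, 0, 0, 0.12, 0, 1],
    [0, 0, 0, 0, 0.12, 0, 1],
    [0, 0, 0, 0, 0, 0, 1],
    [0, 0, 0, 0, 0, 0, 1],
    [0, 0, 0, 0, 0, 0, 1],
    [0, 0, 0, 0, 0, 0, 1],
    [0, 0, 0, 0, -0.12, 0, 1],
    [0, 0, 0, 0, -0.12, 0, 1],
    [0, 0, 0, 0, -0.06, 0, 1],
    [0, 0, 0, 0, 0, 0, 1],
    [0, 0, 0, 0, 0, 0, 1]
  ]
}}

```text
clock: 5.4
position: [0.4834, 0.2231, 0.163]
eef_rot: [-0.029, -0.03, 0.999, -0.0]
force: [0.7, -0.6, -4.1]
opening: 0.0553
gripper_force: 66.4
```

```bash
python3 -c "
from h import *
meas(6)"
```

```text
t 5.7 F [-0.02 -0.17 -4.07] Ttool [ 0.0004 -0.0732 -0.0124] std [0.0165 0.0177 0.0314] open 0.0552 tilt 3.51 Ty all [-0.081 -0.087 -0.086 -0.038 -0.079 -0.068]
```

Emit:
{"method": "apply_moves", "body": {
  "moves": [
    [0, 0, 0, 0, -0.12, 0, 1],
    [0, 0, 0, 0, -0.12, 0, 1],
    [0, 0, 0, 0, -0.12, 0, 1],
    [0, 0, 0, 0, -0.06, 0, 1],
    [0, 0, 0, 0, 0, 0, 1],
    [0, 0, 0, 0, 0, 0, 1],
    [0, 0, 0, 0, 0, 0, 1],
    [0, 0, 0, 0, 0.12, 0, 1],
    [0, 0, 0, 0, 0.12, 0, 1],
    [0, 0, 0, 0, 0.06, 0, 1],
    [0, 0, 0, 0, 0, 0, 1],
    [0, 0, 0, 0, 0, 0, 1]
  ]
}}

```text
clock: 6.9
position: [0.4856, 0.2231, 0.1605]
eef_rot: [0.03, -0.029, 0.999, 0.001]
force: [-0.1, 0.7, -3.9]
opening: 0.0557
gripper_force: 66.5
```

```bash
python3 -c "
from h import *
meas(6)"
```

```text
t 7.2 F [-0.05 -0.05 -3.88] Ttool [ 0.0088  0.0907 -0.011 ] std [0.0309 0.0344 0.0224] open 0.0554 tilt -3.49 Ty all [0.123 0.049 0.108 0.046 0.138 0.079]
```

The ±3.5° difference is ambiguous because the sensor's lever arm isn't known. A steeper tilt on the same side will give that slope without moving the ball.

Emit:
{"method": "apply_moves", "body": {
  "moves": [
    [0, 0, 0, 0, -0.12, 0, 1],
    [0, 0, 0, 0, -0.12, 0, 1],
    [0, 0, 0, 0, -0.06, 0, 1],
    [0, 0, 0, 0, 0, 0, 1],
    [0, 0, 0, 0, 0, 0, 1],
    [0, 0, 0, 0, 0, 0, 1]
  ]
}}

```text
clock: 7.8
position: [0.4849, 0.2234, 0.1619]
eef_rot: [0.179, -0.029, 0.983, 0.005]
force: [0.4, 0.1, -3.4]
opening: 0.0554
gripper_force: 66.6
```

```bash
python3 -c "
from h import *
meas(6)"
```

```text
t 8.1 F [ 0.01  0.06 -3.85] Ttool [-0.014   0.5594 -0.0148] std [0.0251 0.0329 0.0354] open 0.0555 tilt -20.14 Ty all [0.51  0.542 0.59  0.553 0.553 0.608]
```

Emit:
{"method": "apply_moves", "body": {
  "moves": [
    [0, 0, 0, 0, 0.12, 0, 1],
    [0, 0, 0, 0, 0.12, 0, 1],
    [0, 0, 0, 0, 0.12, 0, 1],
    [0, 0, 0, 0, 0.12, 0, 1],
    [0, 0, 0, 0, 0.12, 0, 1],
    [0, 0, 0, 0, 0.12, 0, 1],
    [0, 0, 0, 0, 0, 0, 1],
    [0, 0, 0, 0, 0, 0, 1],
    [0, 0, 0, 0, 0, 0, 1],
    [0, 0, 0, 0, 0, 0, 1],
    [0, 0, 0, 0, 0, 0, 1]
  ]
}}

```text
clock: 9.2
position: [0.4839, 0.2233, 0.1632]
eef_rot: [-0.177, -0.03, 0.984, -0.005]
force: [-0.3, -0.5, -3.5]
opening: 0.0554
gripper_force: 67.5
```

```bash
python3 -c "
from h import *
meas(6)"
```

```text
t 9.5 F [ 0.19 -0.42 -4.12] Ttool [ 0.0055 -0.5806 -0.0008] std [0.0324 0.0375 0.0228] open 0.0551 tilt 20.14 Ty all [-0.54  -0.625 -0.581 -0.634 -0.549 -0.554]
```

Emit:
{"method": "apply_moves", "body": {
  "moves": [
    [0, 0, 0, 0, -0.1, 0, 1],
    [0, 0, 0, 0, -0.1, 0, 1],
    [0, 0, 0, 0, -0.08, 0, 1],
    [0, 0, 0, 0, -0.06, 0, 1],
    [0, 0, 0, 0, 0, 0, 1],
    [0, 0, 0, 0, 0, 0, 1],
    [0, 0, 0, 0, 0, 0, 1]
  ]
}}

```text
clock: 10.2
position: [0.4846, 0.2231, 0.161]
eef_rot: [-0.011, -0.03, 1.0, -0.0]
force: [-0.3, -1.5, -3.7]
opening: 0.0551
gripper_force: 67.6
```

```bash
python3 -c "
from h import *
meas(14)"
```

```text
t 10.9 F [ 0.34  0.15 -4.3 ] Ttool [-0.0098 -0.017   0.0006] std [0.0302 0.0266 0.0206] open 0.0553 tilt 1.14 Ty all [-0.066  0.017 -0.021  0.007 -0.061 -0.018  0.017 -0.004 -0.023 -0.007
 -0.006 -0.015 -0.058 -0.001]
```

Emit:
{"method": "apply_moves", "body": {
  "moves": [
    [0, 0, 0, 0, -0.12, 0, 1],
    [0, 0, 0, 0, -0.12, 0, 1],
    [0, 0, 0, 0, -0.12, 0, 1],
    [0, 0, 0, 0, 0, 0, 1],
    [0, 0, 0, 0, 0, 0, 1],
    [0, 0, 0, 0, 0, 0, 1],
    [0, 0, 0, 0, 0, 0, 1],
    [0, 0, 0, 0, 0, 0, 1],
    [0, 0, 0, 0, 0, 0, 1]
  ]
}}

```text
clock: 11.8
position: [0.4851, 0.2233, 0.1613]
eef_rot: [0.169, -0.029, 0.985, 0.005]
force: [-0.4, 0.0, -4.5]
opening: 0.055
gripper_force: 67.6
```

Emit:
{"method": "apply_moves", "body": {
  "moves": [
    [0, 0, 0, 0, 0.1, 0, 1],
    [0, 0, 0, 0, 0.1, 0, 1],
    [0, 0, 0, 0, 0.08, 0, 1],
    [0, 0, 0, 0, 0.04, 0, 1],
    [0, 0, 0, 0, 0, 0, 1],
    [0, 0, 0, 0, 0, 0, 1],
    [0, 0, 0, 0, 0, 0, 1]
  ]
}}

```text
clock: 12.5
position: [0.4841, 0.2231, 0.1613]
eef_rot: [0.01, -0.03, 1.0, 0.0]
force: [-0.3, -0.5, -4.0]
opening: 0.0555
gripper_force: 67.5
```

```bash
python3 -c "
from h import *
meas(14)"
```

```text
t 13.2 F [-0.16 -0.1  -3.98] Ttool [ 0.0039 -0.0153 -0.0068] std [0.0279 0.0322 0.0202] open 0.0552 tilt -1.15 Ty all [-0.086  0.009  0.014  0.017  0.021 -0.028 -0.039  0.018 -0.033 -0.017
  0.022 -0.032 -0.037 -0.042]
```

The result at ±1.1° (difference +0.002, where a silent tin would give +0.066) points to the ball being in this tin. I'll do more full end-to-end runs and measure again to make sure.

Emit:
{"method": "apply_moves", "body": {
  "moves": [
    [0, 0, 0, 0, 0.12, 0, 1],
    [0, 0, 0, 0, 0.12, 0, 1],
    [0, 0, 0, 0, 0.12, 0, 1],
    [0, 0, 0, 0, 0, 0, 1],
    [0, 0, 0, 0, 0, 0, 1],
    [0, 0, 0, 0, 0, 0, 1],
    [0, 0, 0, 0, 0, 0, 1],
    [0, 0, 0, 0, 0, 0, 1],
    [0, 0, 0, 0, 0, 0, 1]
  ]
}}

```text
clock: 14.1
position: [0.484, 0.2233, 0.1626]
eef_rot: [-0.168, -0.029, 0.985, -0.005]
force: [-0.0, -0.3, -4.8]
opening: 0.0553
gripper_force: 67.9
```

Emit:
{"method": "apply_moves", "body": {
  "moves": [
    [0, 0, 0, 0, -0.1, 0, 1],
    [0, 0, 0, 0, -0.1, 0, 1],
    [0, 0, 0, 0, -0.08, 0, 1],
    [0, 0, 0, 0, -0.04, 0, 1],
    [0, 0, 0, 0, 0, 0, 1],
    [0, 0, 0, 0, 0, 0, 1],
    [0, 0, 0, 0, 0, 0, 1]
  ]
}}

```text
clock: 14.8
position: [0.4846, 0.2231, 0.1612]
eef_rot: [-0.01, -0.03, 1.0, -0.0]
force: [0.9, -1.3, -5.2]
opening: 0.0554
gripper_force: 67.9
```

```bash
python3 -c "
from h import *
meas(14)"
```

```text
t 15.5 F [ 0.05 -0.04 -4.24] Ttool [ 0.0043 -0.0103 -0.0056] std [0.027  0.0298 0.0329] open 0.0554 tilt 1.15 Ty all [-0.016  0.04   0.037 -0.054 -0.022 -0.039  0.004  0.021  0.005 -0.006
 -0.061 -0.011 -0.025 -0.018]
```

Emit:
{"method": "apply_moves", "body": {
  "moves": [
    [0, 0, 0, 0, -0.12, 0, 1],
    [0, 0, 0, 0, -0.12, 0, 1],
    [0, 0, 0, 0, -0.12, 0, 1],
    [0, 0, 0, 0, 0, 0, 1],
    [0, 0, 0, 0, 0, 0, 1],
    [0, 0, 0, 0, 0, 0, 1],
    [0, 0, 0, 0, 0, 0, 1],
    [0, 0, 0, 0, 0, 0, 1],
    [0, 0, 0, 0, 0, 0, 1]
  ]
}}

```text
clock: 16.4
position: [0.4852, 0.2233, 0.1613]
eef_rot: [0.169, -0.029, 0.985, 0.005]
force: [0.2, 0.2, -4.2]
opening: 0.0553
gripper_force: 68.0
```

Emit:
{"method": "apply_moves", "body": {
  "moves": [
    [0, 0, 0, 0, 0.1, 0, 1],
    [0, 0, 0, 0, 0.1, 0, 1],
    [0, 0, 0, 0, 0.08, 0, 1],
    [0, 0, 0, 0, 0.04, 0, 1],
    [0, 0, 0, 0, 0, 0, 1],
    [0, 0, 0, 0, 0, 0, 1],
    [0, 0, 0, 0, 0, 0, 1]
  ]
}}

```text
clock: 17.1
position: [0.4842, 0.2231, 0.1613]
eef_rot: [0.01, -0.03, 1.0, 0.0]
force: [-0.6, 0.1, -4.1]
opening: 0.0553
gripper_force: 67.8
```

```bash
python3 -c "
from h import *
meas(14)"
```

```text
t 17.8 F [ 0.02  0.05 -4.08] Ttool [-0.0015 -0.0169 -0.0115] std [0.0314 0.0248 0.0196] open 0.0552 tilt -1.15 Ty all [ 0.009 -0.017 -0.043 -0.002 -0.022 -0.076 -0.02  -0.032  0.021  0.
 -0.048 -0.013 -0.009  0.015]
```

Emit:
{"method": "apply_moves", "body": {
  "moves": [
    [0, 0, 0, 0, 0.12, 0, 1],
    [0, 0, 0, 0, 0.12, 0, 1],
    [0, 0, 0, 0, 0.12, 0, 1],
    [0, 0, 0, 0, 0, 0, 1],
    [0, 0, 0, 0, 0, 0, 1],
    [0, 0, 0, 0, 0, 0, 1],
    [0, 0, 0, 0, 0, 0, 1],
    [0, 0, 0, 0, 0, 0, 1],
    [0, 0, 0, 0, -0.12, 0, 1],
    [0, 0, 0, 0, -0.12, 0, 1],
    [0, 0, 0, 0, -0.06, 0, 1],
    [0, 0, 0, 0, -0.04, 0, 1]
  ]
}}

```text
clock: 19.0
position: [0.483, 0.2231, 0.1631]
eef_rot: [0.003, -0.03, 1.0, 0.001]
force: [0.2, -0.3, -3.7]
opening: 0.0551
gripper_force: 68.1
```

Emit:
{"method": "apply_moves", "body": {
  "moves": [
    [-5, -4, 0, 0, 0, 0, 1],
    [-15, -10, 0, 0, 0, 0, 1],
    [-20, -15, 0, 0, 0, 0, 1],
    [-25, -18, 2, 0, 0, 0, 1],
    [-25, -18, 2, 0, 0, 0, 1],
    [-25, -18, 2, 0, 0, 0, 1],
    [-25, -18, 2, 0, 0, 0, 1],
    [-20, -14, 2, 0, 0, 0, 1],
    [-18, -12, 0, 0, 0, 0, 1],
    [-12, -8, 0, 0, 0, 0, 1],
    [-5, -4, 0, 0, 0, 0, 1],
    [0, 0, 0, 0, 0, 0, 1]
  ]
}}

```text
clock: 20.2
position: [0.6883, 0.0945, 0.1501]
eef_rot: [-0.001, -0.029, 1.0, -0.0]
force: [-0.5, -0.1, -4.9]
opening: 0.0552
gripper_force: 68.1
```

```bash
python3 -c "
from h import *
to(.687,.096,.151,3.4)
c=cam('scene'); im=c['pixels'][:,:,::-1]; cv2.imwrite('pics/e1.png',cv2.resize(im[80:330,200:500],None,fx=2.4,fy=2.4,interpolation=cv2.INTER_CUBIC))"
```

```text
t 20.2 pos [0.6883 0.0945 0.1501] turn [-0.    -0.001 -0.002] shift_now [ 1.2  1.5 -0.9] shift_after_turn [ 1.2  1.5 -0.9] q6 [ 0.14  0.46  0.23  1.34 -0.    0.08]
```

View pics/e1.png

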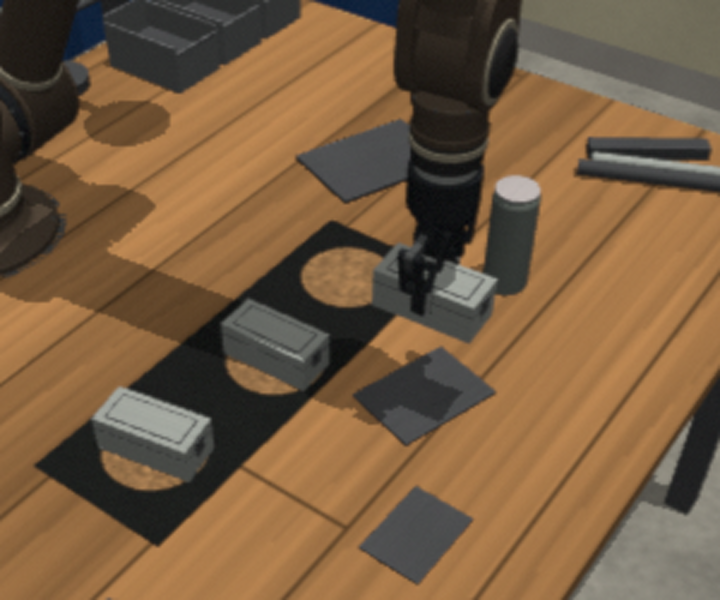

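The tin hangs above the middle plate, at about (435,295) in the crop. I'll overlay a level-tin outline to see whether it slipped in the pads.

Emit:
{"method": "apply_moves", "body": {
  "moves": [
    [1, 1.5, -1, 0, 0, 0, 1],
    [0, 0, 0, 0, 0, 0, 1],
    [0, 0, 0, 0, 0, 0, 1]
  ]
}}

```text
clock: 20.55
position: [0.6858, 0.0979, 0.1528]
eef_rot: [0.0, -0.03, 1.0, 0.0]
force: [-0.5, -0.6, -3.9]
opening: 0.0551
gripper_force: 68.1
```

```bash
python3 -c "
from h import *
s=read_state(); c=cam('scene'); im=c['pixels'][:,:,::-1]
C=np.array(s['position'])+[-.001,0,.0123]; a=np.radians(3.4)
ex=np.array([np.cos(a),np.sin(a),0])*.06; ey=np.array([-np.sin(a),np.cos(a),0])*.028; ez=np.array([0,0,.025])
f=4; o=np.array([330,160]); big=cv2.resize(im[160:300,330:500],None,fx=f,fy=f,interpolation=cv2.INTER_CUBIC)
for z in (-1,1):
    q=((proj(c,[C+i*ex+j*ey+z*ez for i,j in((1,1),(1,-1),(-1,-1),(-1,1))])-o+.5)*f).astype(np.int32)
    cv2.polylines(big,[q],True,(0,0,255) if z>0 else (0,255,0),1)
cv2.imwrite('pics/e2.png',big); print(C,s['position'],s['eef_rot'])"
```

```text
[0.68478868 0.09792399 0.16510049] [0.68578868 0.09792399 0.15280049] [ 2.13446001e-04 -3.00310944e-02  9.99548941e-01  4.23052153e-05]
```

View pics/e2.png

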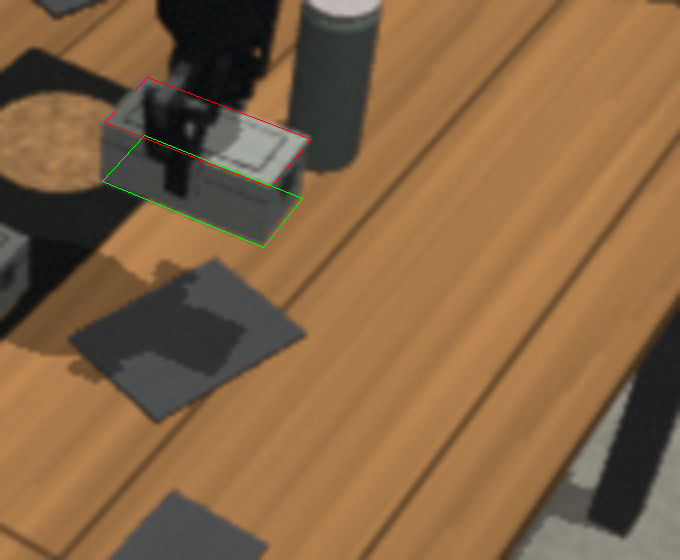

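The outline matches, so the tin is level above the plate. I'll let it settle, then hand in.

Emit:
{"method": "apply_moves", "body": {
  "moves": [
    [0, 0, 2, 0, 0, 0, 1],
    [0, 0, 0, 0, 0, 0, 1],
    [0, 0, 0, 0, 0, 0, 1],
    [0, 0, 0, 0, 0, 0, 1],
    [0, 0, 0, 0, 0, 0, 1],
    [0, 0, 0, 0, 0, 0, 1],
    [0, 0, 0, 0, 0, 0, 1],
    [0, 0, 0, 0, 0, 0, 1]
  ]
}}

```text
clock: 21.4
position: [0.6862, 0.0974, 0.1503]
eef_rot: [-0.0, -0.03, 1.0, -0.0]
force: [0.0, -0.8, -4.1]
opening: 0.0554
gripper_force: 68.1
```

```bash
python3 -c "
from h import *
to(.687,.096,.151,3.4); print(bot.finish_job())"
```

```text
t 21.4 pos [0.6862 0.0974 0.1503] turn [-0. -0. -0.] shift_now [-0.8 -1.4 -0.7] shift_after_turn [-0.8 -1.4 -0.7] q6 [ 0.14  0.46  0.23  1.34 -0.    0.08]
the job is handed in; nothing more can be done
None
```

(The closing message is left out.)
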